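# Seat the white suture-practice board with the ratchet press

## Task

Two ratchet presses each hold a loose wooden suture-practice board. On the press with the white-padded board, pump the black trigger until the ratchet jaw has driven that board fully home under the lip of the end stop, take your hand off the trigger, then press the red release so the jaw springs all the way back and leaves the board home. Do not push either board with the gripper, and leave the pink-padded board where it lies.

Things in the scene. Friction and masses are not known exactly. Their poses are not given: they have to be found in the camera images.
- press_white: The ratchet press whose board has the white pad (an identical one holds the pink board). Bolted down: aluminium base 340 x 130 x 12 mm, blue cheeks, bridge, end stop. Origin: underside centre of the base. x: along it from trigger to end stop, roughly away from the robot; y across; z up. Jaw face at x=-20 mm when back; stop face x=132 mm; the stop's lip reaches over the board to x=118 mm, 39 mm up.
- trigger_pad_white (a point): Middle of the top of that press's black trigger pad, 36 x 42 mm, at (-150, 0, 92) mm in the press frame at rest. A full stroke is 17 mm straight down to its stop, 2 N rising to 10 N; it springs up when let go. Each full stroke and return moves the jaw one 8 mm tooth, which the ratchet holds; with the board on the stop it goes stiff part-way. Parts under the pad stay below 45 mm.
- release_top_white (a point): Middle of the top of that press's round red release button, 28 mm across, at (-62, 0, 106) mm in the press frame at rest, on a blue bridge whose top is at 92 mm. Travel 8 mm straight down, about 6 N to bottom. Held down half a second with the trigger up, it frees the jaw, which a spring pulls right back.
- jaw_white (a joint): Travel of that press's steel jaw towards the end stop, in m: 0 fully back (start), about 0.039 held at the fifth tooth, with the board home; 0.042 with the board hard against the stop.
- board_white: The loose wooden board with the white pad, 110 x 96 x 22 mm plus a 4 mm pad, lying on the base of its press (12 mm up) between side rails. Origin: centre of its underside; x along its 110 mm length, z up. At the start it lies 12 to 32 mm short of home; home against the end stop its origin is at x = 77 mm in the press's frame.
- board_pink: The same board with a pink pad, lying in the other, identical press. Leave it alone. Origin: centre of its underside.

How it is judged:
By the outcome, as a careful person would: the job done as asked, in the order asked, and still so for the second after the job is handed in, with the robot touching nothing.
It also fails if it takes over 48 s, if anything falls off the work surface, if the arm or the gripper's body presses on something with over 40 N, if the wrist force passes 120 N, or if a joint passes its speed limit or range.

## Robot

A 6-joint arm with a two-finger parallel gripper is mounted at the origin on the work surface. World frame = base frame: x ahead of the robot, y to its left, z up, the work surface at z = 0. Lengths are in mm, angles in rad, forces in N, time in s.
With the tool pointing down it reaches from about 350 to 925 mm from the base axis. Payload 6.4 kg.
Tool frame: the origin (TCP) lies at the very end of the fingers, on their centre line; the grasp point (between the pads) lies 19 mm behind it; z points along the fingers, y is the line along which they close (so a half turn about z gives the same grasp; the last joint's range is limited). The gripper opens to 94 mm and grips with 3 to 60 N. Pads are 16 mm wide; open, the fingers measure 119 mm over their backs; the gripper's body (75 mm by 177 mm) begins 78 mm behind the grasp point.
Start: joints at [1.001, 0.245, 1.558, -0, 1.339, -0.174], TCP at [250.603, 599.76, 205.455] pointing down, gripper open.
Joint ranges: [-3.13, 3.13], [-1.02, 2.26], [0.13, 2.54], [-0.95, 4.09], [0.21, 2.88], [-2.74, 2.74]. Speed limits (rad/s): [2.57, 2.57, 3.14, 3.14, 3.14, 3.14].

## Interface

Orientations are given as a rotation vector (axis times angle).
In Python, from station import telemetry, vision, ctrl gives the robot as it stands.
- The arm moves only by the tool move_arm, never from a script. Its argument "deltas" is a list of rows, each a list of 7 numbers: the finger opening in mm, from 0 to 94, then the shift along the tool's x, y, z in mm, then the turn, a rotation vector about the tool's x, y, z in degrees. In form: [[gripper, x, y, z, rx, ry, rz], ...]. A call has 1 to 8 rows; each row shifts and turns the commanded pose from where the row before left it, along the tool's axes as they then stand; what a row does not reach is not made up. A row lasts 1/12 s, in which the tool goes at most 41.7 mm and 7.16 degrees, less where a joint would pass 70% of its speed; a pose out of reach is approached as far as the arm can. A call is refused whole if a number of a shift passes 41.7 or a number of a turn 7.16, either way. A call with a gripper value outside its range is refused whole. The fingers move at their own pace and stop on an object; "grip_force" is the grip in N (left out, the last holds). Time passes only in rows, so rows that do not move let the fingers close. It gives the time, the measured TCP pose, the force, the opening and the grip force at its end, in the units of the state.
- telemetry.sense(): the state, without advancing time (a new reading comes with each control period).
- vision.read_camera(name): name is "scene" or "top"; returns the picture (480x640x3 uint8, red, green, blue); there is no depth.
- vision.camera_params(name): a dict with "fovy" (degrees; the focal length in pixels is half the picture's height over the tangent of half this angle, whatever the lens; pixels are square), "cx", "cy" (the principal point, pixels), "eye" and "attitude" of the camera in the world. Camera axes: x right, y down, z forward; pixel columns grow to the right and rows downward; lengths in mm; the calibration is good to about 2 mm. A picture is of the moment at which its call begins. camera_params takes no time and is no camera call.
- ctrl.close_job(): hands the job in; it is judged then, once.
The state is a dict: "t": time; "joint_pos": joint angles; "qd": joint speeds; "joint_torque": joint torques, N m; "eef_pos": TCP position; "tcp_rot": TCP orientation; "contact_force": force on the tool from outside, world axes, zero at the start; "torque": the same for the moment, N m; "grip_width": opening from 0.0 (shut) to 1.0 (fully open); "finger_force": force on a finger pad.
Only numpy, scipy, OpenCV 4.12 (cv2) and the standard library are available. Lean on these libraries where they do the work, as an engineer would, in place of code of your own. Each camera call takes 0.05 s, during which the arm holds its last target. There are 200 camera calls.

## Working session

There is one attempt and no reset: what is moved stays moved. The work goes in short steps, Python scripts to look and compute and a tool call to move; the robot and the scene stay as the last step left them, time stands still between calls to the robot, and variables do not carry over. Pictures are saved under pics/ and viewed, at most 10 in all, crops included, and the job is handed in when it is done.

Besides the shell and the picture viewer there is one more tool, called after ">>>" as name(argument=value, ...), one argument or row to a line, values as JSON. move_arm: Moves the arm, as the interface text tells. Its arguments: {"type":"object","properties":{"deltas":{"type":"array"},"grip_force":{"type":"number"}},"required":["deltas"]}

```bash
mkdir -p pics; python3 - <<'E'
from station import telemetry, vision
import cv2
for n in ("scene","top"):
    im=vision.read_camera(n); cv2.imwrite(f"pics/{n}0.png",im[:,:,::-1]); print(n,vision.camera_params(n))
s=telemetry.sense();print(s["t"],s["eef_pos"],s["tcp_rot"],s["contact_force"])
E
```

```text
scene {'fovy': 50.70671683812656, 'cx': 314.6174159181128, 'cy': 237.8688892456773, 'eye': array([1149.35267426,   59.79489219,  599.62022555]), 'attitude': array([-1.63059284, -1.86048827,  0.84982134])}
top {'fovy': 49.409816248868495, 'cx': 315.10676116422803, 'cy': 230.5003961761835, 'eye': array([ 499.37056458,  -29.43720242, 1004.68317327]), 'attitude': array([-2.19637571,  2.1399614 , -0.08659822])}
0.1 [250.34227838 599.26046184 204.46350156] [-6.17639797e-01 -3.07969104e+00  2.58757824e-03] [ 0.84610881 -1.21437183 -0.42683535]
```

View pics/scene0.png

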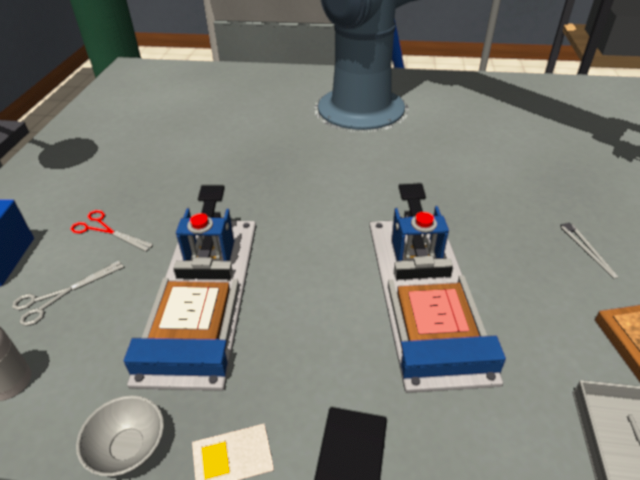

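View pics/top0.png

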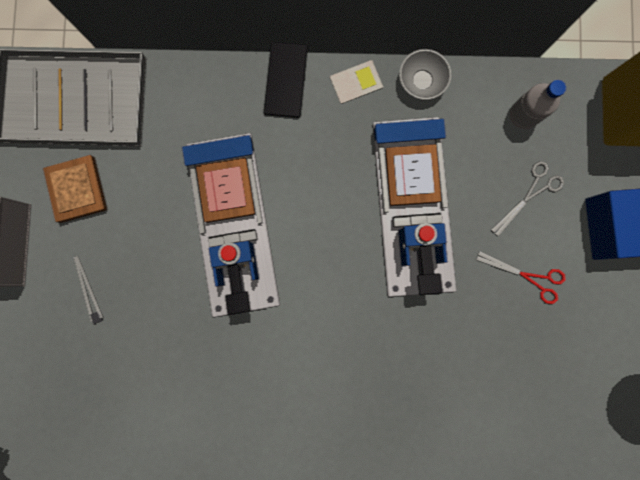

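The white press is on the robot's right: in the top view its red button is at (427,234) and its black pad at about (429,284). In the scene view the button is at (200,221) and the pad at (211,192). Next I measure these points and the press yaw.

```bash
cat > h.py <<'E'
import numpy as np, cv2
from scipy.spatial.transform import Rotation as R
from station import telemetry, vision
def ray(n,uv):
    p=vision.camera_params(n); f=240/np.tan(np.radians(p["fovy"])/2)
    d=R.from_rotvec(p["attitude"]).as_matrix()@np.array([(uv[0]-p["cx"])/f,(uv[1]-p["cy"])/f,1.])
    return np.array(p["eye"]),d/np.linalg.norm(d)
def onz(n,uv,z):
    e,d=ray(n,uv); return e+d*(z-e[2])/d[2]
def two(uvt,uvs):
    (a,b),(c,d)=ray("top",uvt),ray("scene",uvs)
    s=np.linalg.lstsq(np.c_[b,-d],c-a,rcond=None)[0]
    p,q=a+b*s[0],c+d*s[1]; return (p+q)/2,np.linalg.norm(p-q)
def blob(mask,box):
    m=np.zeros(mask.shape,np.uint8); x0,y0,x1,y1=box; m[y0:y1,x0:x1]=mask[y0:y1,x0:x1]*255
    c=max(cv2.findContours(m,cv2.RETR_EXTERNAL,cv2.CHAIN_APPROX_NONE)[0],key=cv2.contourArea)
    M=cv2.moments(c); return np.array([M["m10"]/M["m00"],M["m01"]/M["m00"]]),c
def masks(im):
    i=im.astype(int);r,g,b=i[...,0],i[...,1],i[...,2]
    return dict(red=(r>140)&(g<70)&(b<70),black=i.max(2)<45,blue=(b>r+40)&(b>g+25),white=(i.min(2)>185),
      wood=(r>b+40)&(g>b+10)&(r<200))
E
python3 - <<'E'
from h import *
im={n:cv2.imread(f"pics/{n}0.png")[:,:,::-1] for n in("top","scene")}
mt,ms=masks(im["top"]),masks(im["scene"])
rt,_=blob(mt["red"],(405,215,450,255)); rs,_=blob(ms["red"],(185,205,215,235))
print("red",rt,rs,two(rt,rs),onz("top",rt,106))
bt,c=blob(mt["black"],(412,270,448,300)); print("pad top",bt,cv2.boundingRect(c),cv2.minAreaRect(c),onz("top",bt,92))
bs,c=blob(ms["black"],(190,180,230,202)); print("pad scene",bs,cv2.boundingRect(c),onz("scene",bs,92))
bl,c=blob(mt["blue"],(365,110,455,150)); print("stop",cv2.minAreaRect(c))
wt,c=blob(mt["white"],(385,140,445,205)); print("pad w",wt,cv2.minAreaRect(c),onz("top",wt,38))
wo,c=blob(mt["wood"],(375,135,450,215)); print("wood",cv2.minAreaRect(c),onz("top",cv2.minAreaRect(c)[0],34))
# base corners
g=im["top"].astype(int); base=(g.min(2)>120)
o,c=blob(base,(370,200,465,305)); r=cv2.boxPoints(cv2.minAreaRect(c)); print("base",[onz("top",p,12).round(1) for p in r])
cv2.imwrite("pics/c.png",cv2.resize(im["top"][105:305,360:470,::-1],None,fx=3,fy=3,interpolation=cv2.INTER_CUBIC))
E
```

```text
red [426.40599769 233.07381776] [198.57309942 220.1539961 ] (array([ 583.21496815, -210.68249413,  102.45347329]), np.float64(1.2910774707197756)) [ 582.70310455 -209.3377051   106.        ]
pad top [428.43083421 282.56423794] (417, 270, 25, 27) ((428.7538757324219, 282.03076171875), (26.295364379882812, 22.574321746826172), 82.87498474121094) [ 497.79297792 -216.2445716    92.        ]
pad scene [211.10457516 193.24945534] (199, 186, 25, 16) [ 500.79528245 -217.86961679   92.        ]
stop ((409.8499755859375, 130.54998779296875), (19.020734786987305, 69.25694274902344), 85.60128784179688)
pad w [417.81560694 173.08323699] ((417.9356689453125, 173.35641479492188), (37.711910247802734, 26.26898193359375), 84.2894058227539) [ 701.5892225  -206.09526645   38.        ]
wood ((413.1430969238281, 174.28855895996094), (57.93490982055664, 51.19643783569336), 85.42607879638672) [ 699.90925672 -198.06605685   34.        ]
base [array([ 652.2, -138.8,   12. ]), array([ 666.9, -268. ,   12. ]), array([ 484. , -284.4,   12. ]), array([ 469.5, -157.4,   12. ])]
```

View pics/c.png

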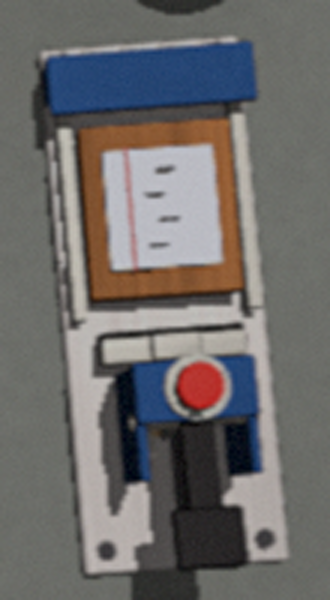

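The white press yaw is about 5°. Its pad is at about (497,-218) and its button at about (583.5,-211). The 88 mm between them and the base edges both match the given sizes. The board is about 23 mm short of home. I'm now moving over the pad with the fingers shut.

>>> move_arm(
  deltas=[
    [0, -22.6, -27.5, 0, 0, 0, 0],
    [0, -22.6, -27.5, 0, 0, 0, 0],
    [0, -22.6, -27.5, 0, 0, 0, 0],
    [0, -22.6, -27.5, 0, 0, 0, 0],
    [0, -22.6, -27.5, 0, 0, 0, 0],
    [0, -22.6, -27.5, 0, 0, 0, 0],
    [0, -22.6, -27.5, 0, 0, 0, 0],
    [0, -22.6, -27.5, 0, 0, 0, 0],
  ],
  grip_force=20,
)

```text
t: 0.77
eef_pos: [332.4, 325.4, 205.0]
tcp_rot: [-0.617, -3.08, 0.001]
contact_force: [0.7, -0.4, -0.1]
grip_width: 0.472
finger_force: 0.0
```

>>> move_arm(
  deltas=[
    [0, -22.6, -27.5, 0, 0, 0, 0],
    [0, -22.6, -27.5, 0, 0, 0, 0],
    [0, -22.6, -27.5, 0, 0, 0, 0],
    [0, -22.6, -27.5, 0, 0, 0, 0],
    [0, -22.6, -27.5, 0, 0, 0, 0],
    [0, -22.6, -27.5, 0, 0, 0, 0],
    [0, -22.6, -27.5, 0, 0, 0, 0],
    [0, -22.6, -27.5, 0, 0, 0, 0],
  ],
)

```text
t: 1.43
eef_pos: [414.5, 52.7, 205.3]
tcp_rot: [0.618, 3.08, 0.0]
contact_force: [0.2, -0.6, -0.0]
grip_width: 0.003
finger_force: 0.0
```

>>> move_arm(
  deltas=[
    [0, -22.6, -27.5, 5, 0, 0, 0],
    [0, -22.6, -27.5, 5, 0, 0, 0],
    [0, -22.6, -27.5, 10, 0, 0, 0],
    [0, -22.6, -27.5, 10, 0, 0, 0],
    [0, -22.6, -27.5, 10, 0, 0, 0],
    [0, -22.6, -27.5, 10, 0, 0, 0],
    [0, -22.6, -27.5, 10, 0, 0, 0],
    [0, -22.6, -27.5, 10, 0, 0, 0],
  ],
)

```text
t: 2.1
eef_pos: [496.5, -220.0, 134.5]
tcp_rot: [-0.618, -3.079, -0.001]
contact_force: [-0.1, -0.0, 0.2]
grip_width: 0.005
finger_force: 0.0
```

```bash
python3 - <<'E'
from h import *
im=vision.read_camera("scene"); cv2.imwrite("pics/s1.png",cv2.resize(im[100:340,120:300,::-1],None,fx=2.5,fy=2.5))
print(telemetry.sense()["eef_pos"])
E
```

```text
[ 496.84957642 -224.68256542  132.55529594]
```

View pics/s1.png

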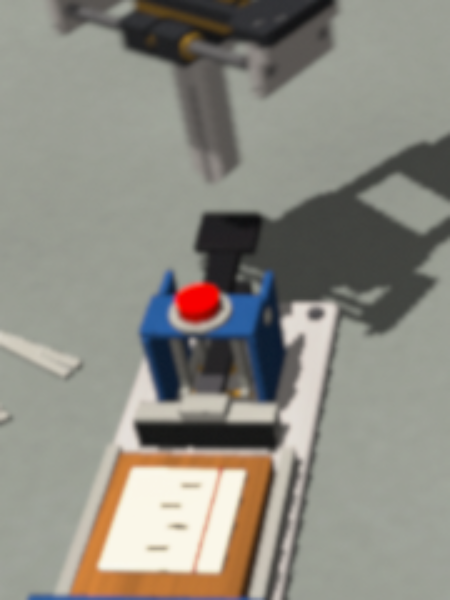

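The fingers are shut and hang just above the black pad, slightly toward the left of the picture. I'll let the arm settle and read the pose again.

>>> move_arm(
  deltas=[
    [0, 0, 0, 10, 0, 0, 0],
    [0, 0, 0, 10, 0, 0, 0],
    [0, 0, 0, 5, 0, 0, 0],
    [0, 0, 0, 0, 0, 0, 0],
    [0, 0, 0, 0, 0, 0, 0],
  ],
)

```text
t: 2.57
eef_pos: [496.3, -217.0, 110.2]
tcp_rot: [-0.615, -3.08, -0.001]
contact_force: [-0.4, -0.5, -0.6]
grip_width: 0.002
finger_force: 0.0
```

>>> move_arm(
  deltas=[
    [0, 0, 0, 10, 0, 0, 0],
    [0, 0, 0, 8, 0, 0, 0],
    [0, 0, 0, 6, 0, 0, 0],
    [0, 0, 0, 6, 0, 0, 0],
    [0, 0, 0, 4, 0, 0, 0],
    [0, 0, 0, 0, 0, 0, 0],
    [0, 0, 0, 0, 0, 0, 0],
  ],
)

```text
t: 3.15
eef_pos: [495.8, -218.3, 76.4]
tcp_rot: [-0.616, -3.078, 0.0]
contact_force: [-4.4, 0.1, 6.4]
grip_width: 0.007
finger_force: 3.1
```

>>> move_arm(
  deltas=[
    [0, 0, 0, 2, 0, 0, 0],
    [0, 0, 0, 1, 0, 0, 0],
    [0, 0, 0, 0, 0, 0, 0],
    [0, 0, 0, 0, 0, 0, 0],
  ],
)

```text
t: 3.48
eef_pos: [496.1, -218.5, 75.9]
tcp_rot: [-0.616, -3.077, 0.001]
contact_force: [-11.9, 4.4, 20.8]
grip_width: 0.004
finger_force: 11.0
```

>>> move_arm(
  deltas=[
    [0, 0, 0, -8, 0, 0, 0],
    [0, 0, 0, -8, 0, 0, 0],
    [0, 0, 0, -8, 0, 0, 0],
    [0, 0, 0, 0, 0, 0, 0],
    [0, 0, 0, 0, 0, 0, 0],
    [0, 0, 0, 0, 0, 0, 0],
  ],
)

```text
t: 3.98
eef_pos: [496.3, -218.0, 96.9]
tcp_rot: [-0.617, -3.08, -0.001]
contact_force: [-0.0, 0.2, 0.3]
grip_width: 0.007
finger_force: 0.0
```

```bash
python3 - <<'E'
from h import *
im=vision.read_camera("scene"); cv2.imwrite("pics/s2.png",cv2.resize(im[100:340,120:300,::-1],None,fx=2.5,fy=2.5))
s=telemetry.sense();print(s["eef_pos"],s["contact_force"])
E
```

```text
[ 496.23348576 -218.02061005   96.76671283] [0.3911976  0.59936393 0.55653456]
```

View pics/s2.png

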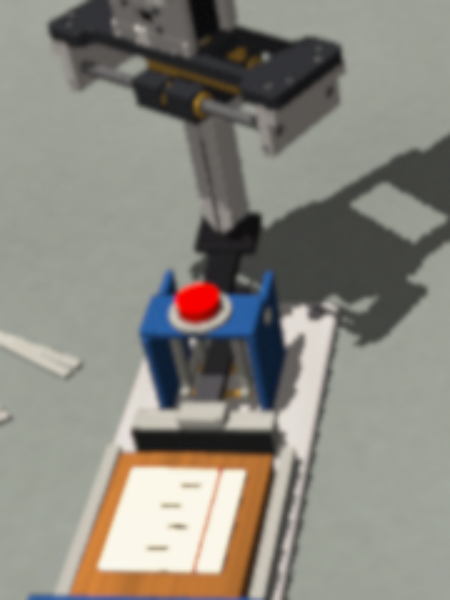

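The tip is centred on the pad, and the jaw's lower edge has moved one tooth toward the board (crop row about 445 to 450). I'll repeat the stroke.

>>> move_arm(
  deltas=[
    [0, 0, 0, 8, 0, 0, 0],
    [0, 0, 0, 8, 0, 0, 0],
    [0, 0, 0, 6, 0, 0, 0],
    [0, 0, 0, 2, 0, 0, 0],
    [0, 0, 0, 0, 0, 0, 0],
    [0, 0, 0, 0, 0, 0, 0],
  ],
)

```text
t: 4.53
eef_pos: [496.2, -219.1, 75.8]
tcp_rot: [-0.616, -3.078, 0.002]
contact_force: [-12.2, 2.6, 23.8]
grip_width: 0.005
finger_force: 12.0
```

>>> move_arm(
  deltas=[
    [0, 0, 0, -8, 0, 0, 0],
    [0, 0, 0, -8, 0, 0, 0],
    [0, 0, 0, -8, 0, 0, 0],
    [0, 0, 0, 0, 0, 0, 0],
    [0, 0, 0, 0, 0, 0, 0],
    [0, 0, 0, 0, 0, 0, 0],
  ],
)

```text
t: 5.03
eef_pos: [496.2, -218.0, 96.7]
tcp_rot: [-0.617, -3.079, -0.001]
contact_force: [0.3, -0.1, -0.4]
grip_width: 0.007
finger_force: 0.0
```

>>> move_arm(
  deltas=[
    [0, 0, 0, 8, 0, 0, 0],
    [0, 0, 0, 8, 0, 0, 0],
    [0, 0, 0, 6, 0, 0, 0],
    [0, 0, 0, 2, 0, 0, 0],
    [0, 0, 0, 0, 0, 0, 0],
    [0, 0, 0, 0, 0, 0, 0],
  ],
)

```text
t: 5.53
eef_pos: [496.1, -219.0, 75.8]
tcp_rot: [-0.616, -3.077, 0.002]
contact_force: [-12.7, 3.2, 23.5]
grip_width: 0.004
finger_force: 12.4
```

>>> move_arm(
  deltas=[
    [0, 0, 0, -8, 0, 0, 0],
    [0, 0, 0, -8, 0, 0, 0],
    [0, 0, 0, -8, 0, 0, 0],
    [0, 0, 0, 0, 0, 0, 0],
    [0, 0, 0, 0, 0, 0, 0],
    [0, 0, 0, 0, 0, 0, 0],
  ],
)

```text
t: 6.03
eef_pos: [496.2, -218.0, 96.7]
tcp_rot: [-0.617, -3.079, -0.001]
contact_force: [0.1, -0.9, 0.5]
grip_width: -0.001
finger_force: 0.0
```

```bash
python3 - <<'E'
from h import *
a=cv2.imread("pics/scene0.png")
im=vision.read_camera("scene")[:,:,::-1]; cv2.imwrite("pics/s3.png",np.hstack([cv2.resize(x[200:390,120:265],None,fx=2.5,fy=2.5) for x in(a,im)]))
E
```

```text
(no output)
```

View pics/s3.png

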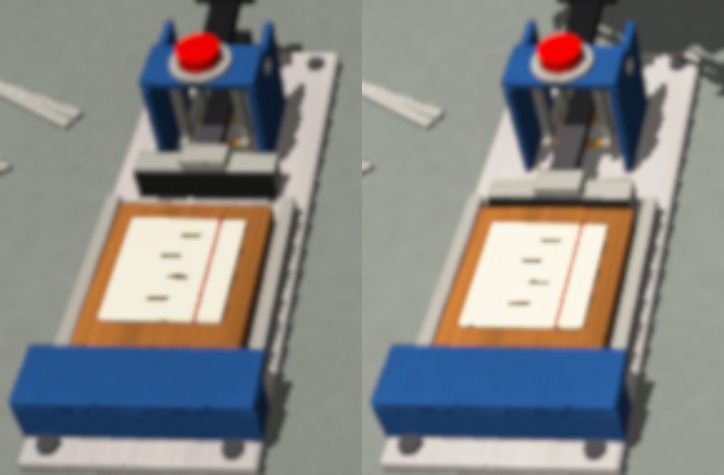

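The jaw has taken three teeth and is now pushing the board (its pad moved from row 218 to 222). Two more strokes should bring it home.

>>> move_arm(
  deltas=[
    [0, 0, 0, 8, 0, 0, 0],
    [0, 0, 0, 8, 0, 0, 0],
    [0, 0, 0, 6, 0, 0, 0],
    [0, 0, 0, 2, 0, 0, 0],
    [0, 0, 0, 0, 0, 0, 0],
    [0, 0, 0, 0, 0, 0, 0],
  ],
)

```text
t: 6.58
eef_pos: [496.1, -219.1, 75.8]
tcp_rot: [-0.616, -3.077, 0.002]
contact_force: [-11.9, 2.3, 22.6]
grip_width: 0.004
finger_force: 12.1
```

>>> move_arm(
  deltas=[
    [0, 0, 0, -8, 0, 0, 0],
    [0, 0, 0, -8, 0, 0, 0],
    [0, 0, 0, -8, 0, 0, 0],
    [0, 0, 0, 0, 0, 0, 0],
    [0, 0, 0, 0, 0, 0, 0],
    [0, 0, 0, 0, 0, 0, 0],
  ],
)

```text
t: 7.08
eef_pos: [496.2, -218.0, 96.7]
tcp_rot: [-0.617, -3.079, -0.001]
contact_force: [0.4, -0.3, -0.2]
grip_width: 0.008
finger_force: 0.0
```

>>> move_arm(
  deltas=[
    [0, 0, 0, 8, 0, 0, 0],
    [0, 0, 0, 8, 0, 0, 0],
    [0, 0, 0, 6, 0, 0, 0],
    [0, 0, 0, 2, 0, 0, 0],
    [0, 0, 0, 0, 0, 0, 0],
    [0, 0, 0, 0, 0, 0, 0],
  ],
)

```text
t: 7.58
eef_pos: [496.0, -219.0, 75.8]
tcp_rot: [-0.616, -3.077, 0.002]
contact_force: [-12.0, 2.6, 24.0]
grip_width: 0.005
finger_force: 12.5
```

>>> move_arm(
  deltas=[
    [0, 0, 0, -8, 0, 0, 0],
    [0, 0, 0, -8, 0, 0, 0],
    [0, 0, 0, -8, 0, 0, 0],
    [0, 0, 0, 0, 0, 0, 0],
    [0, 0, 0, 0, 0, 0, 0],
    [0, 0, 0, 0, 0, 0, 0],
  ],
)

```text
t: 8.08
eef_pos: [496.2, -218.0, 96.7]
tcp_rot: [-0.617, -3.079, -0.001]
contact_force: [0.4, -0.4, -0.3]
grip_width: 0.003
finger_force: 0.0
```

```bash
python3 - <<'E'
from h import *
a=cv2.imread("pics/scene0.png")
im=vision.read_camera("scene")[:,:,::-1]; cv2.imwrite("pics/s4.png",np.hstack([cv2.resize(x[200:390,120:265],None,fx=2.5,fy=2.5) for x in(a,im)]))
for n,x in(("0",a),("now",im)):
    w,c=blob(masks(x[:,:,::-1])["white"],(150,270,225,335)); print(n,w,onz("scene",w,38))
E
```

```text
0 [183.40012438 307.79253731] [ 704.20213522 -207.05674518   38.        ]
now [181.12023121 316.09569685] [ 719.44584503 -205.19305724   38.        ]
```

View pics/s4.png

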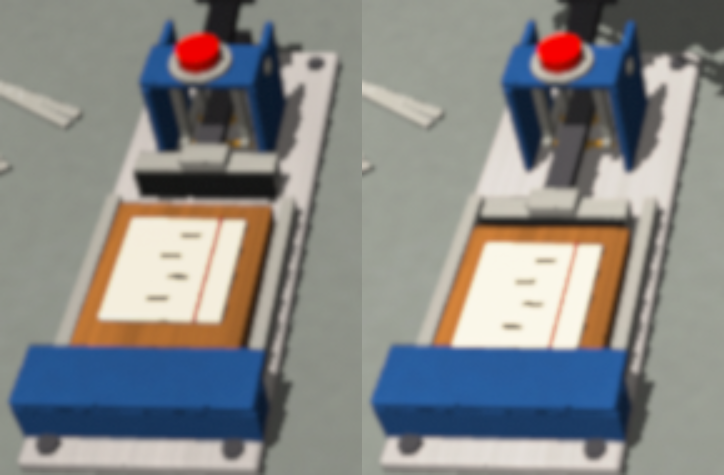

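The board's far end is under the stop. The fifth stroke did not go stiff, so I'll add a sixth, gently, until it does.

>>> move_arm(
  deltas=[
    [0, 0, 0, 5.5, 0, 0, 0],
    [0, 0, 0, 4, 0, 0, 0],
    [0, 0, 0, 3, 0, 0, 0],
    [0, 0, 0, 0, 0, 0, 0],
    [0, 0, 0, 0, 0, 0, 0],
  ],
)

```text
t: 8.55
eef_pos: [495.9, -218.7, 85.7]
tcp_rot: [-0.616, -3.078, 0.001]
contact_force: [-7.0, 1.3, 11.7]
grip_width: 0.001
finger_force: 5.7
```

>>> move_arm(
  deltas=[
    [0, 0, 0, 2, 0, 0, 0],
    [0, 0, 0, 1, 0, 0, 0],
    [0, 0, 0, 0, 0, 0, 0],
    [0, 0, 0, 0, 0, 0, 0],
  ],
)

```text
t: 8.88
eef_pos: [495.7, -218.8, 84.3]
tcp_rot: [-0.615, -3.076, 0.001]
contact_force: [-13.3, 3.3, 22.3]
grip_width: 0.005
finger_force: 11.1
```

The trigger went stiff at about 8 mm of stroke, so the board is hard on the stop. I'll lift off and move over the release button.

>>> move_arm(
  deltas=[
    [0, 0, 0, -12, 0, 0, 0],
    [0, 0, 0, -18, 0, 0, 0],
    [0, 0, 0, -18, 0, 0, 0],
    [0, -19.5, 10.1, 0, 0, 0, 0],
    [0, -19.5, 10.1, 0, 0, 0, 0],
    [0, -19.5, 10.1, 0, 0, 0, 0],
    [0, -19.5, 10.1, 0, 0, 0, 0],
    [0, 0, 0, 0, 0, 0, 0],
  ],
)

```text
t: 9.55
eef_pos: [586.5, -210.7, 129.2]
tcp_rot: [0.615, 3.08, 0.001]
contact_force: [0.1, 0.6, 0.6]
grip_width: 0.009
finger_force: 0.0
```

>>> move_arm(
  deltas=[
    [0, 0, 0, 8, 0, 0, 0],
    [0, 0, 0, 6, 0, 0, 0],
    [0, 0, 0, 0, 0, 0, 0],
  ],
)

```text
t: 9.8
eef_pos: [581.9, -210.3, 113.1]
tcp_rot: [-0.618, -3.076, -0.002]
contact_force: [-0.8, -0.4, -0.6]
grip_width: 0.003
finger_force: 0.0
```

```bash
python3 - <<'E'
from h import *
im=vision.read_camera("scene")[:,:,::-1]; cv2.imwrite("pics/s5.png",cv2.resize(im[150:370,120:280],None,fx=2.5,fy=2.5))
s=telemetry.sense();print(s["eef_pos"],s["contact_force"])
E
```

```text
[ 582.32493343 -210.6315975   114.03202008] [-0.33942503  0.0252399  -0.50381915]
```

View pics/s5.png

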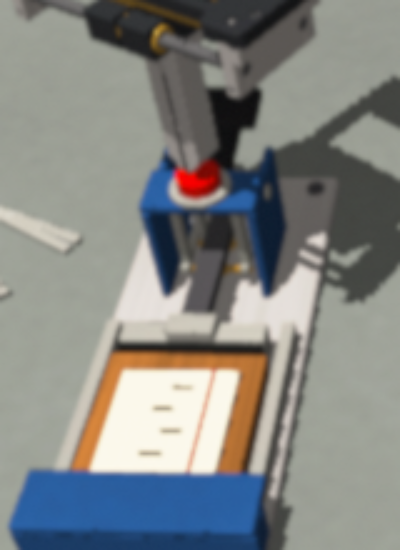

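The tip sits over the red button at crop (195,175), the trigger is up, and the board is under the lip. I'll press and hold.

>>> move_arm(
  deltas=[
    [0, 0, 0, 6, 0, 0, 0],
    [0, 0, 0, 5, 0, 0, 0],
    [0, 0, 0, 4, 0, 0, 0],
    [0, 0, 0, 3, 0, 0, 0],
    [0, 0, 0, 0, 0, 0, 0],
    [0, 0, 0, 0, 0, 0, 0],
  ],
)

```text
t: 10.35
eef_pos: [584.0, -211.4, 98.4]
tcp_rot: [-0.618, -3.08, 0.001]
contact_force: [-2.7, -1.1, 4.1]
grip_width: 0.005
finger_force: 2.1
```

>>> move_arm(
  deltas=[
    [0, 0, 0, 1, 0, 0, 0],
    [0, 0, 0, 1, 0, 0, 0],
    [0, 0, 0, 0, 0, 0, 0],
    [0, 0, 0, 0, 0, 0, 0],
    [0, 0, 0, 0, 0, 0, 0],
    [0, 0, 0, 0, 0, 0, 0],
    [0, 0, 0, 0, 0, 0, 0],
    [0, 0, 0, 0, 0, 0, 0],
  ],
)

```text
t: 11.02
eef_pos: [584.2, -211.5, 98.1]
tcp_rot: [-0.617, -3.08, 0.001]
contact_force: [-7.1, 1.3, 13.4]
grip_width: 0.006
finger_force: 6.8
```

>>> move_arm(
  deltas=[
    [0, 0, 0, 0, 0, 0, 0],
    [0, 0, 0, 0, 0, 0, 0],
    [0, 0, 0, 0, 0, 0, 0],
    [0, 0, 0, 0, 0, 0, 0],
    [0, 0, 0, 0, 0, 0, 0],
    [0, 0, 0, 0, 0, 0, 0],
  ],
)

```text
t: 11.52
eef_pos: [584.2, -211.5, 98.1]
tcp_rot: [-0.617, -3.08, 0.001]
contact_force: [-6.9, 2.0, 13.6]
grip_width: 0.007
finger_force: 6.8
```

>>> move_arm(
  deltas=[
    [0, 0, 0, -10, 0, 0, 0],
    [0, 0, 0, -25, 0, 0, 0],
    [0, 0, 0, -35, 0, 0, 0],
    [0, 0, 0, -35, 0, 0, 0],
    [0, 0, 0, 0, 0, 0, 0],
    [0, 0, 0, 0, 0, 0, 0],
  ],
)

```text
t: 12.02
eef_pos: [585.5, -211.7, 203.5]
tcp_rot: [0.617, 3.075, -0.002]
contact_force: [-0.1, -0.7, -0.1]
grip_width: 0.004
finger_force: 0.0
```

```bash
python3 - <<'E'
from h import *
im=vision.read_camera("scene")[:,:,::-1]; cv2.imwrite("pics/s6.png",cv2.resize(im[150:370,120:280],None,fx=2.5,fy=2.5))
s=telemetry.sense();print(s["t"],s["eef_pos"],s["contact_force"])
E
```

```text
12.0667 [ 584.25799603 -211.02404525  200.93072606] [0.66716357 0.54025372 0.18923519]
```

View pics/s6.png

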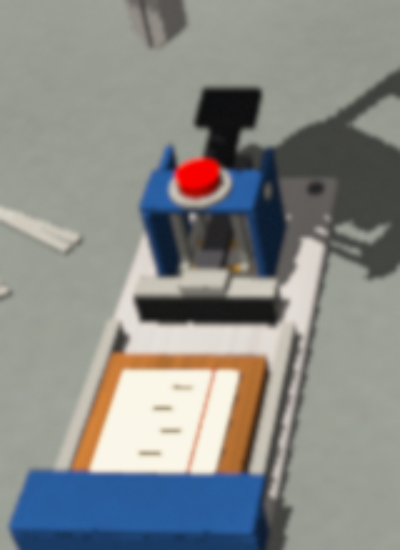

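The jaw is fully back (lower edge at scene row 278, the same as at the start). The board has not moved from home (its pad edge is still at crop row 369), and the arm is clear.

```bash
python3 - <<'E'
from h import *
print(onz("scene",(194,291.5),34), "expected ~",646+22*.996)
from station import ctrl
print(ctrl.close_job())
E
```

```text
[ 668.32017618 -203.5983222    34.        ] expected ~ 667.912
the job is handed in; nothing more can be done
None
```

The job is handed in: six strokes on the white press drove its board home against the stop, the red release let the jaw spring fully back, and the board stayed home (back edge within about 1 mm of where it should be); I never went near the pink board.

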